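# Snap the honeycomb tub's lid shut all the way round

### The job

The lid of the honeycomb tub is only lying on: press down each of its four orange rim sections with the fingertips until every one has clicked fully shut, level with the yellow corners. Press firmly but do not force it, leave the tub standing where it is without gripping or lifting it, and leave the jar, bottle and spoon alone.

Things in the scene. Friction and masses are not known exactly. Their poses are not given: they have to be found in the camera images.
- tub: Loose filled honeycomb tub (about 1 kg), white walls, dark seal, yellow lid with four orange rim sections. 150 mm (its x) by 110 mm (its y); origin at the centre of its underside, z up. The middle lid panel (yellow, 110 x 70 mm, top 48 mm above the counter) and the four yellow corners (20 x 20 mm, top 52 mm) are fixed to it and already home. Little yellow latch tabs stick out up to 7 mm from the middle of each side, below the rim.
- front_top (a point): Centre of the top face of the orange rim section on the short side at the tub's own -x (72 mm along the tub's y, 20 mm wide, 8 mm thick), 67 mm to -x of the tub's axis. Its top is 58 mm above the counter while open and 52 mm, level with the yellow corners, when shut. It moves with the section.
- clip_front (a joint): Travel of the orange section on the short side at the tub's own -x: 0 = standing open, 0.006 m = clicked shut on its hard stop. It only moves straight down, wherever along it it is pressed; it resists with up to about 12 N, mostly in the first 2 mm of the travel, springs back if released before half way, and beyond that snaps down by itself and stays shut.
- back_top (a point): Centre of the top face of the orange rim section on the short side at the tub's own +x (72 mm along the tub's y, 20 mm wide, 8 mm thick), 67 mm to +x of the tub's axis. Its top is 58 mm above the counter while open and 52 mm, level with the yellow corners, when shut. It moves with the section.
- clip_back (a joint): Travel of the orange section on the short side at the tub's own +x: 0 = standing open, 0.006 m = clicked shut on its hard stop. It only moves straight down, wherever along it it is pressed; it resists with up to about 12 N, mostly in the first 2 mm of the travel, springs back if released before half way, and beyond that snaps down by itself and stays shut.
- left_top (a point): Centre of the top face of the orange rim section on the long side at the tub's own +y (112 mm along the tub's x, 20 mm wide, 8 mm thick), 47 mm to +y of the tub's axis. Its top is 58 mm above the counter while open and 52 mm, level with the yellow corners, when shut. It moves with the section.
- clip_left (a joint): Travel of the orange section on the long side at the tub's own +y: 0 = standing open, 0.006 m = clicked shut on its hard stop. It only moves straight down, wherever along it it is pressed; it resists with up to about 12 N, mostly in the first 2 mm of the travel, springs back if released before half way, and beyond that snaps down by itself and stays shut.
- right_top (a point): Centre of the top face of the orange rim section on the long side at the tub's own -y (112 mm along the tub's x, 20 mm wide, 8 mm thick), 47 mm to -y of the tub's axis. Its top is 58 mm above the counter while open and 52 mm, level with the yellow corners, when shut. It moves with the section.
- clip_right (a joint): Travel of the orange section on the long side at the tub's own -y: 0 = standing open, 0.006 m = clicked shut on its hard stop. It only moves straight down, wherever along it it is pressed; it resists with up to about 12 N, mostly in the first 2 mm of the travel, springs back if released before half way, and beyond that snaps down by itself and stays shut.
- jar: Honey jar, amber, yellow cap, 68 mm diameter, 80 mm tall, origin under its centre; a bystander beside one long side of the tub.
- bottle: Honey bottle, amber, red cap, 54 mm diameter, 135 mm tall, origin under its centre; a bystander beside the other long side.
- spoon: Wooden tasting spoon, 170 mm long, lying on the counter beyond the tub; a bystander. Origin under its middle, handle to its own -x.

How it is judged:
By the outcome, as a careful person would: the job done as asked, in the order asked, and still so for the second after the job is handed in, with the robot touching nothing.
It also fails if it takes over 45 s, if anything falls off the work surface, if the arm or the gripper's body presses on something with over 40 N, if the wrist force passes 120 N, or if a joint passes its speed limit or range.

### The arm

A 7-joint arm with a two-finger parallel gripper is mounted at the origin on the work surface. World frame = base frame: x ahead of the robot, y to its left, z up, the work surface at z = 0. Lengths are in m, angles in rad, forces in N, time in s.
With the tool pointing down it reaches from about 0.425 to 0.875 m from the base axis. Payload 8.4 kg.
Tool frame: the origin (TCP) lies at the very end of the fingers, on their centre line; the grasp point (between the pads) lies 19 mm behind it; z points along the fingers, y is the line along which they close (so a half turn about z gives the same grasp; the last joint's range is limited). The gripper opens to 85 mm and grips with 20 to 120 N. Pads are 22 mm wide; open, the fingers measure 114 mm over their backs; the gripper's body (76 mm by 85 mm) begins 54 mm behind the grasp point. The pads swing forward as they close: fully open they stand 13 mm farther back than shut.
Start: joints at [1.214, 0.333, 0.04, 1.465, -0.013, 1.343, -0.059], TCP at [0.166, -0.628, 0.231] pointing down, gripper open.
Joint ranges: [-2.58, 2.58], [-0.38, 2.09], [-1.3, 1.39], [0.25, 2.4], [-1.5, 4.64], [0.08, 2.09], [-2.65, 2.65]. Speed limits (rad/s): [2.22, 2.22, 2.79, 2.79, 3.14, 3.14, 3.14].

### API

Orientations are given as a unit quaternion [w, x, y, z].
In Python, from cell import env gives the robot as it stands.
- The arm moves only by the tool apply_moves, never from a script. Its argument "plan" is one flat list of numbers, 7 for each row, row after row: the closure in counts, from 0 (fully open) to 255 (shut), then the shift along the tool's x, y, z in m, then the turn, a rotation vector about the tool's x, y, z in degrees. In form: [grip, tx, ty, tz, ax, ay, az, grip, tx, ty, tz, ax, ay, az, ...]. A call has exactly 5 rows; each row is the pose to reach, as a shift and turn from the pose commanded when the call began, along the tool's axes at that moment; what a row does not reach only later rows make up. A row lasts 1/12 s, in which the tool goes at most 41.7 mm and 7.16 degrees, less where a joint would pass 70% of its speed; a pose out of reach is approached as far as the arm can. A call with a gripper value outside its range is refused whole. The fingers move at their own pace and stop on an object; "force" is the grip in N (left out, the last holds). Time passes only in rows, so rows that repeat a pose let the fingers close, or fill a call up. It gives the time, the measured TCP pose, the force, the opening and the grip force at its end, in the units of the state.
- env.get_state(): the state, without advancing time (a new reading comes with each control period).
- env.read_camera(name): name is "scene" or "top" or "wrist"; returns the picture (420x560x3 uint8, blue, green, red); there is no depth.
- env.camera_model(name): a dict with "camera_matrix" (3x3 intrinsics, pixels), "cam_to_world" (4x4, takes a point from camera to world coordinates); the wrist camera has in their place "T_tool_cam" (4x4, takes a point from camera to tool coordinates, whose origin is the TCP and whose axes are the flange's). Camera axes: x right, y down, z forward; pixel columns grow to the right and rows downward; lengths in m; the calibration is good to about 2 mm. A picture is of the moment at which its call begins: read the wrist's pose just before it. camera_model takes no time and is no camera call.
- env.hand_in(): hands the job in; it is judged then, once.
The state is a dict: "t": time; "q": joint angles; "qd": joint speeds; "joint_efforts": joint torques, N m; "ee_pos": TCP position; "eef_rot": TCP orientation; "ft_force": force on the tool from outside, world axes, zero at the start; "torque": the same for the moment, N m; "gripper_width": finger opening in m; "finger_force": force on a finger pad.
Only numpy, scipy, OpenCV 4.12 (cv2) and the standard library are available. Lean on these libraries where they do the work, as an engineer would, in place of code of your own. Each camera call takes 0.05 s, during which the arm holds its last target. There are 200 camera calls.

## Working session

There is one attempt and no reset: what is moved stays moved. The work goes in short steps, Python scripts to look and compute and a tool call to move; the robot and the scene stay as the last step left them, time stands still between calls to the robot, and variables do not carry over. Pictures are saved under pics/ and viewed, at most 10 in all, crops included, and the job is handed in when it is done.

Besides the shell and the picture viewer there is one more tool, called after "Call:" as name(argument=value, ...) on one line, values as JSON. apply_moves: Moves the arm, as the interface text tells. Its arguments: {"type":"object","properties":{"plan":{"type":"array","items":{"type":"number"}},"force":{"type":"number"}},"required":["plan"]}

```bash
mkdir -p pics; ls
python3 - <<'E'
from cell import env
import cv2,numpy as np
s=env.get_state();print({k:np.round(v,3).tolist() for k,v in s.items()})
a=env.read_camera("top");b=env.read_camera("scene")
cv2.imwrite("pics/top0.png",a);cv2.imwrite("pics/scene0.png",b)
for n in("top","scene","wrist"):
  print(n,{k:np.round(v,4).tolist() for k,v in env.camera_model(n).items() if k!='name'})
E
```

```text
pics
{'t': 0.0, 'q': [1.214, 0.334, 0.04, 1.466, -0.013, 1.343, -0.059], 'qd': [-0.001, -0.002, 0.0, 0.001, 0.0, 0.0, 0.0], 'joint_efforts': [-0.001, -65.855, 1.365, -40.556, 0.017, 0.013, 0.0], 'ee_pos': [0.166, -0.628, 0.23], 'eef_rot': [-0.001, 0.992, 0.129, -0.0], 'ft_force': [-0.521, 0.23, 0.038], 'torque': [-0.039, -0.03, 0.031], 'finger_force': 0.0, 'gripper_width': 0.085}
top {'camera_matrix': [[514.5989, 0.0, 281.7533], [0.0, 514.5989, 208.1409], [0.0, 0.0, 1.0]], 'cam_to_world': [[-0.0231, -0.9889, 0.1467, 0.4537], [-0.9997, 0.0233, -0.0006, 0.0522], [-0.0029, -0.1466, -0.9892, 0.9636], [0.0, 0.0, 0.0, 1.0]]}
scene {'camera_matrix': [[465.8739, 0.0, 281.922], [0.0, 465.8739, 208.4815], [0.0, 0.0, 1.0]], 'cam_to_world': [[0.6452, 0.6198, -0.4467, 0.9572], [0.764, -0.5164, 0.3869, -0.266], [0.0091, -0.5909, -0.8067, 0.7568], [0.0, 0.0, 0.0, 1.0]]}
wrist {'camera_matrix': [[377.8111, 0.0, 276.5626], [0.0, 377.8111, 212.7323], [0.0, 0.0, 1.0]], 'T_tool_cam': [[0.0002, -0.946, -0.3241, 0.0833], [1.0, 0.0003, -0.0003, 0.0003], [0.0004, -0.3241, 0.946, -0.1438], [0.0, 0.0, 0.0, 1.0]]}
```

View pics/top0.png

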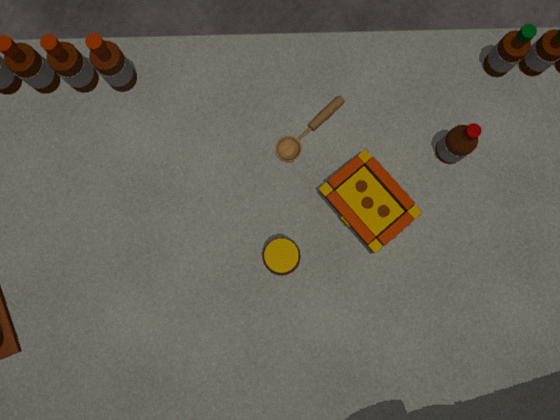

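View pics/scene0.png

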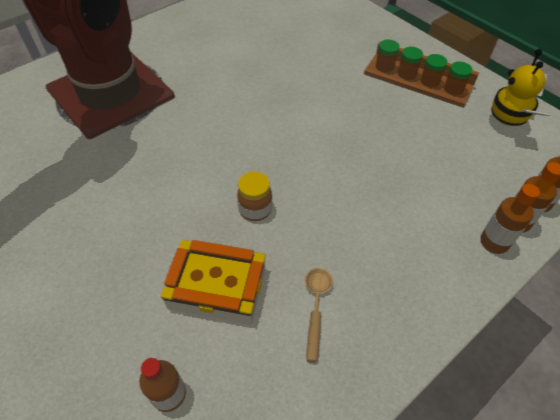

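The top view shows the tub around pixel (370,202), with yellow corners near (365,156), (325,188), (416,212) and (376,246). The jar is at (281,256), the bottle at about (455,145) and the spoon at about (310,128). The scene view agrees: tub (215,277), jar (255,195), bottle (162,385). I'll measure these next.

```bash
cat > h.py <<'E'
import cv2,numpy as np
from cell import env
from scipy.spatial.transform import Rotation as R
def cast(K,T,uv,z):
    d=T[:3,:3]@np.linalg.solve(K,[uv[0],uv[1],1.]);o=T[:3,3]
    return (o+d*(z-o[2])/d[2])[:2]
def blobs(m,lo=10):
    n,l,s,c=cv2.connectedComponentsWithStats(m.astype(np.uint8));return [(s[i,4],c[i]) for i in range(1,n) if s[i,4]>=lo]
def masks(im):
    h=cv2.cvtColor(im,cv2.COLOR_BGR2HSV);H,S,V=[h[...,i].astype(int) for i in range(3)]
    g=(S>180)&(V>110);return g&(H>=20)&(H<35), g&(H>4)&(H<17), g&((H<=3)|(H>175))
E
python3 - <<'E'
from h import *
for n in("top","scene"):
    im=cv2.imread(f"pics/{n}0.png");m=env.camera_model(n);K=np.array(m["camera_matrix"]);T=np.array(m["cam_to_world"])
    y,o,r=masks(im)
    for nm,k,z in(("yel",y,.052),("ora",o,.058),("red",r,.135)):
        for a,c in blobs(k,12):
            p=cast(K,T,c,z)
            if .2<p[0]<.8: print(n,nm,a,np.round(c,1),"z",z,np.round(p,4))
E
```

```text
top yel 103 [364.3 155.9] z 0.052 [ 0.6814 -0.1006]
top yel 1986 [369.3 200.9] z 0.052 [ 0.5983 -0.1056]
top yel 106 [325.3 188.7] z 0.052 [ 0.6223 -0.0274]
top yel 110 [414.3 211.3] z 0.052 [ 0.5776 -0.1851]
top yel 16 [344.4 220.8] z 0.052 [ 0.5635 -0.0594]
top yel 924 [280.8 255. ] z 0.052 [0.5052 0.0553]
top yel 109 [375.1 245.4] z 0.052 [ 0.5182 -0.112 ]
top ora 395 [345.4 171.4] z 0.058 [ 0.652  -0.0642]
top ora 604 [389.9 182.8] z 0.058 [ 0.6292 -0.1431]
top ora 639 [350.7 216.6] z 0.058 [ 0.57   -0.0703]
top ora 414 [395.7 228. ] z 0.058 [ 0.5478 -0.1488]
top red 133 [473.9 130. ] z 0.135 [ 0.7004 -0.2708]
scene yel 646 [528.5  78.1] z 0.052 [0.6486 0.77  ]
scene yel 442 [514.8 101.1] z 0.052 [0.6746 0.6734]
scene yel 602 [253.4 183.8] z 0.052 [0.4858 0.0678]
scene yel 88 [185.2 244.5] z 0.052 [ 0.5177 -0.1106]
scene yel 2007 [214.8 275.3] z 0.052 [ 0.6014 -0.106 ]
scene yel 94 [258.6 257.1] z 0.052 [ 0.6212 -0.0269]
scene yel 123 [167.4 292.4] z 0.052 [ 0.5771 -0.1844]
scene yel 143 [246.1 306.9] z 0.052 [ 0.681  -0.1003]
scene yel 34 [205.  307.7] z 0.052 [ 0.6394 -0.1523]
scene ora 600 [221.6 249.6] z 0.058 [ 0.5708 -0.0691]
scene ora 408 [175.8 266.7] z 0.058 [ 0.5486 -0.1486]
scene ora 446 [252.4 280.3] z 0.058 [ 0.6523 -0.0646]
scene ora 73 [215.3 271.8] z 0.058 [ 0.5995 -0.1029]
scene ora 80 [196.2 275. ] z 0.058 [ 0.5839 -0.131 ]
scene ora 78 [230.6 281. ] z 0.058 [ 0.6299 -0.0933]
scene ora 739 [206.3 298.2] z 0.058 [ 0.6296 -0.1421]
scene red 250 [150.  367.2] z 0.135 [ 0.6998 -0.2693]
```

Both views agree within 2 mm. The tub centre is about (0.600, -0.106) at 39°, and opposite sections are 134 and 94 mm apart, which matches the sizes given. The bottle (0.70, -0.27) and the jar are both well clear. I'll close the fingers and move over the first section.

Call:
apply_moves(plan=[255, 0.49, -0.365, 0.1, 0, 0, 0, 255, 0.49, -0.365, 0.1, 0, 0, 0, 255, 0.49, -0.365, 0.1, 0, 0, 0, 255, 0.49, -0.365, 0.1, 0, 0, 0, 255, 0.49, -0.365, 0.1, 0, 0, 0], force=20)

```text
t: 0.52
ee_pos: [0.2945, -0.4658, 0.197]
eef_rot: [-0.0, 0.992, 0.128, -0.0]
ft_force: [-0.2, -0.7, 0.0]
gripper_width: 0.0254
finger_force: 0.0
```

```bash
cat >> h.py <<'E'
S={"back":(.652,-.0644),"right":(.6294,-.1426),"left":(.5704,-.0697),"front":(.5482,-.1487)}
def go(x,y,z):
    s=env.get_state();w=np.roll(s["eef_rot"],-1);r=R.from_quat(w)
    print("t",round(float(s["t"]),2),"pos",np.round(s["ee_pos"],4),"tilt",np.round(r.as_matrix()[:,2],3),"f",np.round(s["ft_force"],1),"w",round(float(s["gripper_width"]),3),"shift",np.round(r.inv().apply(np.array([x,y,z])-s["ee_pos"]),4))
E
python3 -c "
from h import *
go(*S['front'],.13)"
```

```text
t 0.52 pos [ 0.2945 -0.4658  0.197 ] tilt [-0.  0. -1.] f [-0.2 -0.7  0. ] w 0.025 shift [ 0.3261 -0.242   0.0671]
```

Call:
apply_moves(plan=[255, 0.326, -0.242, 0.067, 0, 0, 0, 255, 0.326, -0.242, 0.067, 0, 0, 0, 255, 0.326, -0.242, 0.067, 0, 0, 0, 255, 0.326, -0.242, 0.067, 0, 0, 0, 255, 0.326, -0.242, 0.067, 0, 0, 0])

```text
t: 0.93
ee_pos: [0.4229, -0.3053, 0.1634]
eef_rot: [0.0, 0.992, 0.128, -0.0]
ft_force: [0.6, 0.2, -0.3]
gripper_width: 0.0002
finger_force: 0.0
```

```bash
python3 -c "
from h import *
go(*S['front'],.13)"
```

```text
t 0.93 pos [ 0.4229 -0.3053  0.1634] tilt [-0. -0. -1.] f [ 0.6  0.2 -0.3] w 0.0 shift [ 0.1611 -0.1195  0.0334]
```

Call:
apply_moves(plan=[255, 0.161, -0.12, 0.033, 0, 0, 0, 255, 0.161, -0.12, 0.033, 0, 0, 0, 255, 0.161, -0.12, 0.033, 0, 0, 0, 255, 0.161, -0.12, 0.033, 0, 0, 0, 255, 0.161, -0.12, 0.033, 0, 0, 0])

```text
t: 1.35
ee_pos: [0.5483, -0.1474, 0.1302]
eef_rot: [-0.0, 0.992, 0.129, -0.0]
ft_force: [0.7, -0.0, 0.1]
gripper_width: 0.0003
finger_force: 0.0
```

Run:
```python
from h import *
go(*S['front'],.075)
s=env.get_state();im=env.read_camera("wrist");cv2.imwrite("pics/w1.png",im)
m=env.camera_model("wrist");W=np.eye(4);W[:3,:3]=R.from_quat(np.roll(s["eef_rot"],-1)).as_matrix();W[:3,3]=s["ee_pos"]
T=W@np.array(m["T_tool_cam"]);K=np.array(m["camera_matrix"]);y,o,r=masks(im)
for nm,k,z in(("yel",y,.052),("ora",o,.058)):
    for a,c in blobs(k,300): print(nm,a,np.round(c),np.round(cast(K,T,c,z),4))
go(*S['front'],.075)
```

```text
t 1.35 pos [ 0.5483 -0.1474  0.1302] tilt [-0.     0.001 -1.   ] f [ 0.7 -0.   0.1] w 0.0 shift [-0.0004  0.0012  0.0552]
yel 20777 [222. 110.] [ 0.6073 -0.1001]
yel 975 [95. 44.] [ 0.6231 -0.0264]
yel 499 [206. 246.] [ 0.5219 -0.1078]
ora 2675 [145.  19.] [ 0.6419 -0.0526]
ora 6300 [299.  83.] [ 0.6319 -0.1381]
ora 620 [211.  65.] [ 0.6289 -0.0902]
ora 8957 [185. 168.] [ 0.5702 -0.0867]
ora 537 [217. 125.] [ 0.5992 -0.0995]
ora 485 [257. 163.] [ 0.5841 -0.1265]
t 1.4 pos [ 0.5517 -0.1399  0.1293] tilt [ 0.001  0.005 -1.   ] f [ 1.8  6.6 -0.6] w -0.0 shift [-0.0058  0.0078  0.0542]
```

View pics/w1.png

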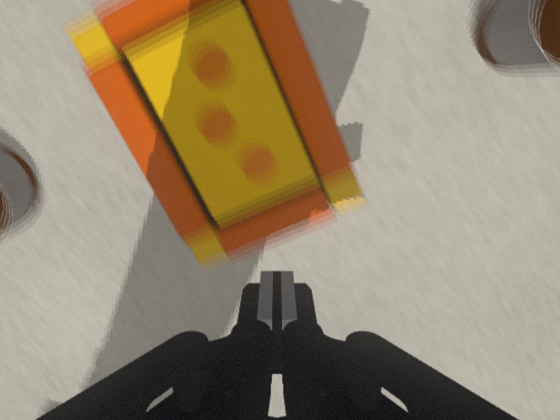

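The wrist view shows the tub with all four rims and the front section just ahead of the closed fingertips at (277,280). It is blurred because the arm was still settling, but it agrees with the fixed cameras. Next I'll descend to just above the rim.

Call:
apply_moves(plan=[255, 0, 0, 0.02, 0, 0, 0, 255, 0, 0, 0.04, 0, 0, 0, 255, 0, 0, 0.06, 0, 0, 0, 255, 0, 0, 0.06, 0, 0, 0, 255, 0, 0, 0.06, 0, 0, 0])

```text
t: 1.82
ee_pos: [0.5463, -0.1499, 0.07]
eef_rot: [-0.001, 0.992, 0.129, -0.001]
ft_force: [0.7, -0.4, 0.4]
gripper_width: 0.0
finger_force: 0.0
```

```bash
python3 -c "
from h import *
go(*S['front'],.054)"
```

```text
t 1.82 pos [ 0.5463 -0.1499  0.07  ] tilt [-0.003  0.001 -1.   ] f [ 0.7 -0.4  0.4] w 0.0 shift [ 0.0022 -0.0006  0.016 ]
```

Call:
apply_moves(plan=[255, 0.002, 0, 0.006, 0, 0, 0, 255, 0.002, 0, 0.01, 0, 0, 0, 255, 0.002, 0, 0.013, 0, 0, 0, 255, 0.002, 0, 0.016, 0, 0, 0, 255, 0.002, 0, 0.016, 0, 0, 0])

```text
t: 2.23
ee_pos: [0.5494, -0.1496, 0.0549]
eef_rot: [0.0, 0.992, 0.129, 0.0]
ft_force: [0.0, 0.8, 0.3]
gripper_width: -0.0001
finger_force: 0.0
```

```bash
python3 -c "
from h import *
go(*S['front'],.053)"
```

```text
t 2.23 pos [ 0.5494 -0.1496  0.0549] tilt [ 0. -0. -1.] f [0.  0.8 0.3] w -0.0 shift [-0.0009 -0.0012  0.0019]
```

Call:
apply_moves(plan=[255, 0, 0, 0.001, 0, 0, 0, 255, 0, 0, 0.002, 0, 0, 0, 255, 0, 0, 0.003, 0, 0, 0, 255, 0, 0, 0.0035, 0, 0, 0, 255, 0, 0, 0.0035, 0, 0, 0])

```text
t: 2.65
ee_pos: [0.5493, -0.1497, 0.0521]
eef_rot: [0.0, 0.992, 0.128, 0.0]
ft_force: [-3.3, -0.5, 8.8]
gripper_width: -0.0002
finger_force: 4.5
```

```bash
python3 -c "
from h import *
go(*S['front'],.053)"
```

```text
t 2.65 pos [ 0.5493 -0.1497  0.0521] tilt [ 0. -0. -1.] f [-3.3 -0.5  8.8] w -0.0 shift [-0.0008 -0.0012 -0.0009]
```

The front section is on its stop: top at 52.1 mm with 9 N. Next is the left section.

Call:
apply_moves(plan=[255, 0, 0, -0.022, 0, 0, 0, 255, 0.02, -0.035, -0.022, 0, 0, 0, 255, 0.041, -0.072, -0.022, 0, 0, 0, 255, 0.041, -0.072, -0.022, 0, 0, 0, 255, 0.041, -0.072, -0.022, 0, 0, 0])

```text
t: 3.07
ee_pos: [0.5711, -0.0659, 0.0735]
eef_rot: [-0.001, 0.991, 0.131, 0.0]
ft_force: [-0.7, -0.9, 0.1]
gripper_width: 0.0
finger_force: 0.0
```

```bash
python3 -c "
from h import *
go(*S['left'],.0545)"
```

```text
t 3.07 pos [ 0.5711 -0.0659  0.0735] tilt [ 0.001  0.001 -1.   ] f [-0.7 -0.9  0.1] w 0.0 shift [-0.0017  0.0035  0.019 ]
```

Call:
apply_moves(plan=[255, 0, 0, 0.005, 0, 0, 0, 255, 0, 0, 0.01, 0, 0, 0, 255, 0, 0, 0.013, 0, 0, 0, 255, 0, 0, 0.016, 0, 0, 0, 255, 0, 0, 0.018, 0, 0, 0])

```text
t: 3.48
ee_pos: [0.57, -0.0708, 0.0549]
eef_rot: [0.0, 0.992, 0.128, -0.0]
ft_force: [-0.7, -0.2, 0.0]
gripper_width: 0.0002
finger_force: 0.0
```

Call:
apply_moves(plan=[255, 0, 0, 0.001, 0, 0, 0, 255, 0, 0, 0.002, 0, 0, 0, 255, 0, 0, 0.003, 0, 0, 0, 255, 0, 0, 0.004, 0, 0, 0, 255, 0, 0, 0.004, 0, 0, 0])

```text
t: 3.9
ee_pos: [0.5704, -0.0698, 0.0521]
eef_rot: [0.0, 0.992, 0.128, -0.0]
ft_force: [-5.1, -0.3, 10.3]
gripper_width: -0.0003
finger_force: 5.1
```

```bash
python3 -c "
from h import *
go(*S['back'],.074)"
```

```text
t 3.9 pos [ 0.5704 -0.0698  0.0521] tilt [-0.    -0.001 -1.   ] f [-5.1 -0.3 10.3] w -0.0 shift [ 0.0803  0.0156 -0.0219]
```

The left section is shut too: 52.1 mm, 10 N. Next is the back section.

Call:
apply_moves(plan=[255, 0, 0, -0.022, 0, 0, 0, 255, 0.04, 0.008, -0.022, 0, 0, 0, 255, 0.08, 0.016, -0.022, 0, 0, 0, 255, 0.08, 0.016, -0.022, 0, 0, 0, 255, 0.08, 0.016, -0.022, 0, 0, 0])

```text
t: 4.32
ee_pos: [0.6531, -0.0639, 0.0722]
eef_rot: [-0.001, 0.992, 0.129, -0.0]
ft_force: [-1.3, -0.3, -0.1]
gripper_width: -0.0
finger_force: 0.0
```

Call:
apply_moves(plan=[255, 0, 0, 0.005, 0, 0, 0, 255, 0, 0, 0.01, 0, 0, 0, 255, 0, 0, 0.013, 0, 0, 0, 255, 0, 0, 0.016, 0, 0, 0, 255, 0, 0, 0.018, 0, 0, 0])

```text
t: 4.73
ee_pos: [0.6511, -0.0649, 0.056]
eef_rot: [0.0, 0.992, 0.128, -0.0]
ft_force: [-3.4, -0.3, 4.8]
gripper_width: 0.0001
finger_force: 2.0
```

Call:
apply_moves(plan=[255, 0, 0, 0.001, 0, 0, 0, 255, 0, 0, 0.002, 0, 0, 0, 255, 0, 0, 0.003, 0, 0, 0, 255, 0, 0, 0.004, 0, 0, 0, 255, 0, 0, 0.004, 0, 0, 0])

```text
t: 5.15
ee_pos: [0.6518, -0.0647, 0.0522]
eef_rot: [0.0, 0.992, 0.128, -0.0]
ft_force: [-4.7, 0.1, 9.5]
gripper_width: -0.0001
finger_force: 4.6
```

```bash
python3 -c "
from h import *
go(*S['right'],.074)"
```

```text
t 5.15 pos [ 0.6518 -0.0647  0.0522] tilt [-0. -0. -1.] f [-4.7  0.1  9.5] w -0.0 shift [-0.0415  0.0696 -0.0218]
```

The back section is shut. The right one is last.

Call:
apply_moves(plan=[255, 0, 0, -0.022, 0, 0, 0, 255, -0.021, 0.035, -0.022, 0, 0, 0, 255, -0.041, 0.07, -0.022, 0, 0, 0, 255, -0.041, 0.07, -0.022, 0, 0, 0, 255, -0.041, 0.07, -0.022, 0, 0, 0])

```text
t: 5.57
ee_pos: [0.6291, -0.1469, 0.0731]
eef_rot: [0.001, 0.992, 0.126, -0.0]
ft_force: [-0.0, 1.0, 0.4]
gripper_width: 0.0
finger_force: 0.0
```

Call:
apply_moves(plan=[255, 0, 0, 0.005, 0, 0, 0, 255, 0, 0, 0.01, 0, 0, 0, 255, 0, 0, 0.013, 0, 0, 0, 255, 0, 0, 0.016, 0, 0, 0, 255, 0, 0, 0.018, 0, 0, 0])

```text
t: 5.98
ee_pos: [0.6304, -0.1412, 0.0554]
eef_rot: [-0.0, 0.992, 0.129, -0.0]
ft_force: [-0.3, 1.2, 1.5]
gripper_width: 0.0001
finger_force: 0.9
```

Call:
apply_moves(plan=[255, 0, 0, 0.001, 0, 0, 0, 255, 0, 0, 0.002, 0, 0, 0, 255, 0, 0, 0.003, 0, 0, 0, 255, 0, 0, 0.004, 0, 0, 0, 255, 0, 0, 0.004, 0, 0, 0])

```text
t: 6.4
ee_pos: [0.6302, -0.1422, 0.0521]
eef_rot: [-0.0, 0.992, 0.129, -0.0]
ft_force: [-4.3, 1.9, 10.2]
gripper_width: 0.0
finger_force: 4.9
```

Call:
apply_moves(plan=[255, 0, 0, -0.03, 0, 0, 0, 255, 0, 0, -0.06, 0, 0, 0, 255, 0, 0, -0.09, 0, 0, 0, 255, -0.03, 0, -0.12, 0, 0, 0, 255, -0.06, 0, -0.14, 0, 0, 0])

```text
t: 6.82
ee_pos: [0.5731, -0.157, 0.1935]
eef_rot: [-0.0, 0.992, 0.13, 0.001]
ft_force: [0.9, -0.7, 1.4]
gripper_width: 0.0002
finger_force: 0.0
```

Call:
apply_moves(plan=[255, -0.17, 0, 0, 0, 0, 0, 255, -0.17, 0, 0, 0, 0, 0, 255, -0.17, 0, 0, 0, 0, 0, 255, -0.17, 0, 0, 0, 0, 0, 255, -0.17, 0, 0, 0, 0, 0])

```text
t: 7.23
ee_pos: [0.4014, -0.2038, 0.1908]
eef_rot: [0.0, 0.992, 0.126, -0.002]
ft_force: [0.9, -0.7, 0.3]
gripper_width: -0.0001
finger_force: 0.0
```

Run:
```python
from h import *
for _ in range(6): env.read_camera("scene")
P=[]
for n in("top","scene"):
    im=env.read_camera(n);m=env.camera_model(n);K=np.array(m["camera_matrix"]);T=np.array(m["cam_to_world"])
    y,o,r=masks(im)
    for nm,k,z in(("yel",y,.052),("ora",o,.052)):
        for a,c in blobs(k,60):
            p=cast(K,T,c,z)
            if .5<p[0]<.7 and -.2<p[1]<-.02: print(n,nm,a,np.round(p,4))
    u=(215,277) if n=="scene" else (370,202)
    P.append(cv2.resize(im[u[1]-70:u[1]+70,u[0]-65:u[0]+65],None,fx=3,fy=3))
cv2.imwrite("pics/end.png",np.hstack(P))
```

```text
top yel 103 [ 0.6814 -0.1006]
top yel 1938 [ 0.5993 -0.1051]
top yel 109 [ 0.6224 -0.0277]
top yel 109 [ 0.5775 -0.185 ]
top yel 103 [ 0.5185 -0.1114]
top ora 394 [ 0.6522 -0.0642]
top ora 599 [ 0.6289 -0.1433]
top ora 620 [ 0.5698 -0.07  ]
top ora 81 [ 0.5657 -0.17  ]
scene yel 107 [ 0.5186 -0.1114]
scene yel 2092 [ 0.6024 -0.1069]
scene yel 111 [ 0.6218 -0.0279]
scene yel 133 [ 0.5772 -0.1841]
scene yel 149 [ 0.6809 -0.1005]
scene ora 602 [ 0.5703 -0.0693]
scene ora 382 [ 0.5485 -0.1491]
scene ora 459 [ 0.6519 -0.0648]
scene ora 73 [ 0.5965 -0.1015]
scene ora 76 [ 0.5807 -0.1298]
scene ora 77 [ 0.6272 -0.0919]
scene ora 750 [ 0.6295 -0.142 ]
```

View pics/end.png

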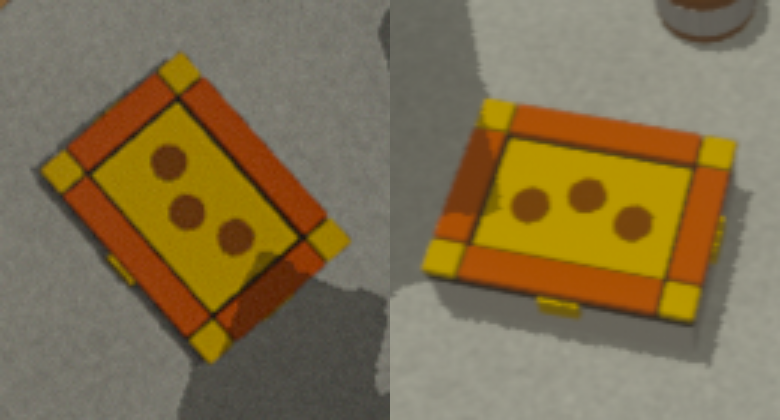

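Both crops show all four orange sections level with the yellow corners, with no open gaps. The tub hasn't moved by more than 1 mm.

```bash
python3 -c "
from cell import env
print(env.hand_in())"
```

```text
the job is handed in; nothing more can be done
None
```

All four orange rim sections are pressed shut, each stopping at 52 mm (level with the yellow corners) at about 10 N; the tub stayed where it was, the arm went nowhere near the jar, bottle or spoon, and the job is handed in.

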